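# Fit the finned cover on the control unit's studs

## Robot

A 7-joint arm with a two-finger parallel gripper is mounted at the origin on the work surface; the furniture and walls round the work are solid. World frame = base frame: x ahead of the robot, y to its left, z up, the work surface at z = 0. Lengths are in mm, angles in degrees, forces in N, time in s.
With the tool pointing down it reaches from about 400 to 925 mm from the base axis. Payload 4.1 kg.
Tool frame: the origin (TCP) lies on the centre line of the jaws, within the pads' length; the fingertips stand ahead of it and the grasp point (between the pads) lies 6 mm ahead of it (env.tips_ahead is the z of the fingertips in the tool frame, in mm); z points along the fingers, y is the line along which they close (so a half turn about z gives the same grasp; the last joint's range is limited). The gripper opens to 85 mm and grips with 20 to 120 N. Pads are 22 mm wide; open, the fingers measure 114 mm over their backs; the gripper's body (76 mm by 85 mm) begins 54 mm behind the grasp point. The pads swing forward as they close: fully open they stand 13 mm farther back than shut.
Start: joints at [69.958, 22.827, 2.584, 88.041, -1.071, 69.15, -2.905], TCP at [161.351, -629.687, 256.347] pointing down, gripper open.
Joint ranges: [-161.44, 161.44], [-28.35, 127.94], [-78.24, 83.42], [0, 140.83], [-78.03, 258.03], [13.02, 114.36], [-168.23, 168.23]. Speed limits (degrees/s): [147.25, 147.25, 180, 180, 180, 180, 180].

## Interface

Orientations are given as [roll, pitch, yaw] about the fixed x, y, z axes, in that order (R = Rz(yaw) Ry(pitch) Rx(roll)).
In Python, from plant import env gives the robot as it stands. Calls block until the motion is done:
- env.goto(position, orientation): joint-space move of the TCP to a pose.
- env.line_to(position, rotation=None, max_speed=150): straight line of the TCP; rotation=None keeps the orientation; max_speed is the mean speed in mm/s.
- env.move_j(angles): joint-space move.
- env.open_gripper() and env.grab(f_grip=None): open the fingers fully, or close them until they stop; f_grip is the grip in N (None keeps the last).
- env.wait(seconds).
- env.inverse_kinematics(position, orientation): joint angles nearest the present ones, or None.
- env.get_obs(): the state.
- env.capture(name): name is "scene" or "top" or "wrist"; returns a dict with "image" (420x560x3 uint8, red, green, blue), "depth" (420x560 float32, mm along the optical axis (not along the pixel's ray), 0 where there is no reading), "camera_matrix" (3x3 intrinsics, pixels), "R" (3x3) and "t" (3): a world point X has camera coordinates R X + t; the wrist camera has in their place "T_tool_cam" (4x4, takes a point from camera to tool coordinates, whose origin is the TCP and whose axes are the flange's). Camera axes: x right, y down, z forward; pixel columns grow to the right and rows downward; lengths in mm; the calibration is good to about 2 mm. A picture is of the moment at which its call begins: read the wrist's pose just before it.
A pose or a line that the arm cannot do raises env.MotionError and nothing moves.
- env.finish_job(): hands the job in; it is judged then, once.
The state is a dict: "time_s": time; "q": joint angles; "qvel": joint speeds; "joint_efforts": joint torques, N m; "ee_pos": TCP position; "tcp_rot": TCP orientation; "contact_force": force on the tool from outside, world axes, zero at the start; "moment": the same for the moment, N m; "gripper_width": opening from 0.0 (shut) to 1.0 (fully open); "grasp_force": force on a finger pad.
Only numpy, scipy, OpenCV 4.12 (cv2) and the standard library are available. Lean on these libraries where they do the work, as an engineer would, in place of code of your own. Each camera call takes 0.05 s, during which the arm holds its last target. There are 200 camera calls.

## Task

Close the open control-unit housing on the desk: pick up the longer of the two finned covers by its block of fins, bring it over the housing, and lower it level so that both studs pass through its two holes together. Lower it all the way down before letting go (do not drop it on), and leave it resting flat and fully home on the housing's rim. Do not disturb the shorter cover, which belongs to another unit.

Things in the scene. Friction and masses are not known exactly. Their poses are not given: they have to be found in the camera images.
- housing: Open dark metal tray with a green circuit board, fixed: 160 (x) x 80 (y) x 28 mm high; black socket on its -x end, 17 mm long. Two steel studs on its x axis, 60 mm either side of centre: 14 mm thick for 14 mm above the rim, then tapering over 14 mm to a 5 mm tip, 56 mm above the desk. Origin: centre of underside, on the desk; z up. May stand left, middle or right.
- long_cover: Matching cover, aluminium, 0.18-0.35 kg: plate 160 (x) x 80 (y) x 6 mm, 25 mm through holes on its x axis 60 mm either side of centre. Finned block on its middle, 60 (x) x 34 (y) mm, from 6 to 36 mm above the underside: grip its long upright faces. Origin: centre of underside; z up. Lies flat on desk; fits either way round; when home its underside is on the rim, 28 mm up.
- short_cover: Wrong cover, loose, same make but shorter: plate 120 (x) x 80 (y) x 6 mm, two 25 mm holes 40 mm either side of centre along x (too close for the studs), finned block 44 x 34 mm, 6 to 36 mm above its underside. Origin: centre of underside; z up. Lies flat on the desk, fins up. Leave it alone. (Far to the right of the work, a wall shelf with bottles stands at gripper height.)

How it is judged:
By the outcome, as a careful person would: the job done as asked, in the order asked, and still so for the second after the job is handed in, with the robot touching nothing.
It also fails if it takes over 43 s, if anything falls off the work surface, if the arm or the gripper's body presses on something with over 40 N, if the wrist force passes 120 N, or if a joint passes its speed limit or range.

## Working session

There is one attempt and no reset: what is moved stays moved. The work goes in short steps, each a Python script; the robot and the scene stay as the last script left them, time stands still between calls to the robot, and variables do not carry over. Pictures are saved under pics/ and viewed, at most 10 in all, crops included, and the job is handed in when it is done.

```bash
mkdir -p pics; ls; python3 - <<'E'
from plant import env
import cv2, numpy as np
o=env.get_obs(); print(o, env.tips_ahead)
for n in("top","scene"):
    c=env.capture(n); cv2.imwrite(f"pics/{n}0.png",c["image"][:,:,::-1]); np.savez(f"{n}0.npz",**c)
    print(n,c["camera_matrix"],c["R"],c["t"])
E
```

```text
pics
{'time_s': 0.0, 'q': array([69.95947238, 22.87147824,  2.57951852, 88.11445014, -1.07198346,
       69.1497166 , -2.90474876]), 'qvel': array([-0.04283225, -0.05622785,  0.04090458,  0.04342485, -0.04021956,
        0.07484067, -0.01892505]), 'joint_efforts': array([ 1.61401949e-04, -4.75114918e+01,  1.36472449e+00, -2.54217499e+01,
        1.16965547e-02,  9.51197930e-03,  1.76097984e-06]), 'ee_pos': array([ 161.18790463, -629.09112721,  255.26598957]), 'tcp_rot': array([-1.79888714e+02,  6.89891173e-03,  1.43752917e+01]), 'contact_force': array([ 0.61114429,  0.42599601, -0.38002259]), 'moment': array([ 0.02024941,  0.00498631, -0.00024366]), 'grasp_force': 0.0, 'gripper_width': 0.9992117552098423} 25.0
top [[543.6501963    0.         278.27415925]
 [  0.         543.6501963  213.3093869 ]
 [  0.           0.           1.        ]] [[ 0.02254747 -0.9994979  -0.0222613 ]
 [-0.99548223 -0.02039149 -0.09273255]
 [ 0.09223204  0.02425161 -0.99544217]] [ -50.27365816  433.43291478 1035.77362435]
scene [[443.82580586   0.         279.10433469]
 [  0.         443.82580586 210.84755713]
 [  0.           0.           1.        ]] [[ 0.72422693 -0.68950375  0.00894038]
 [-0.27243927 -0.2980216  -0.91485516]
 [ 0.63346049  0.66012704 -0.40368316]] [-344.02735408  125.40200632  795.05609576]
```

View pics/top0.png

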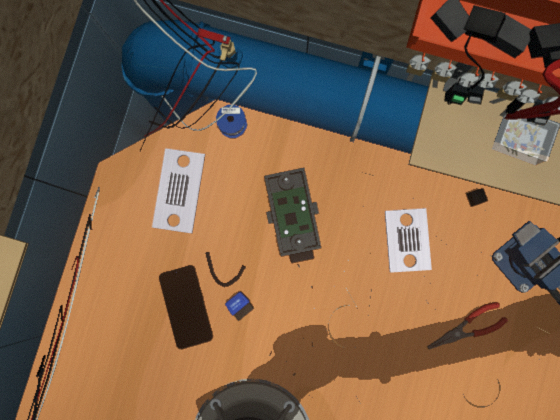

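View pics/scene0.png

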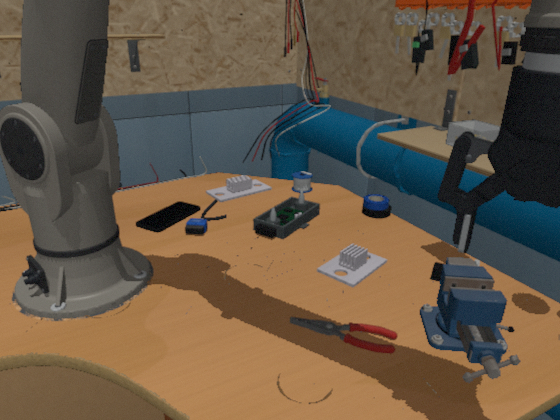

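Top view: the long cover is at about (178,191) and the short cover at (408,240). The housing is at (292,212), with its socket at (301,256), so its -x end faces the robot. In the scene view the cover and housing stand clear of each other, near a blue can and a pipe. Next I'll get rough positions.

```bash
cat > h.py <<'E'
import numpy as np, cv2
from scipy.spatial.transform import Rotation as Ro
def cast(uv,K,R,t,z):
    uv=np.atleast_2d(np.asarray(uv,float)); d=np.c_[uv,np.ones(len(uv))]@np.linalg.inv(K).T@R
    C=-R.T@t; return C+d*((z-C[2])/d[:,2])[:,None]
def wrist_cam(env):
    o=env.get_obs(); c=env.capture("wrist")
    T=np.eye(4); T[:3,:3]=Ro.from_euler('xyz',o['tcp_rot'],degrees=True).as_matrix(); T[:3,3]=o['ee_pos']
    M=np.linalg.inv(T@c["T_tool_cam"]); c["R"]=M[:3,:3]; c["t"]=M[:3,3]; return c
def blobs(mask,lo,hi):
    cs,_=cv2.findContours(mask.astype(np.uint8),cv2.RETR_EXTERNAL,cv2.CHAIN_APPROX_NONE)
    return [c for c in cs if lo<cv2.contourArea(c)<hi]
def rect(c,cam,z):
    P=cast(c[:,0,:],cam["camera_matrix"],cam["R"],cam["t"],z)[:,:2].astype(np.float32)
    (cx,cy),_,_=r=cv2.minAreaRect(P); b=cv2.boxPoints(r); e=[b[1]-b[0],b[2]-b[1]]
    e.sort(key=np.linalg.norm); a=np.degrees(np.arctan2(e[1][1],e[1][0]))%180
    return np.array([cx,cy]),a,[float(np.linalg.norm(x)) for x in e]
E
python3 - <<'E'
from h import *
c=dict(np.load("top0.npz")); K,R,t=c["camera_matrix"],c["R"],c["t"]
hsv=cv2.cvtColor(c["image"],cv2.COLOR_RGB2HSV)
m=(hsv[...,1]<50)&(hsv[...,2]>150)
for b in blobs(m,1500,6000): print("white",b[:,0].mean(0),rect(b,c,6))
print("studs", cast([[287,181],[300,243]],K,R,t,56))
# heights from depth
v,u=np.mgrid[:420,:560]; D=c["depth"]; X=np.stack([(u-K[0,2])/K[0,0]*D,(v-K[1,2])/K[1,1]*D,D],-1)
W=(X.reshape(-1,3)-t)@R; W=W.reshape(420,560,3)
for n,s in dict(cover=(155,205,148,234),can=(215,250,100,140),hous=(262,322,165,262),short=(385,432,207,272),phone=(165,210,265,345),blk=(225,255,290,320),pipe=(140,400,30,140)).items():
    w=W[s[2]:s[3],s[0]:s[1]].reshape(-1,3); print(n,np.percentile(w[:,2],[2,50,98]).round(), w[w[:,2]>30].min(0).round() if (w[:,2]>30).any() else'',w[w[:,2]>30].max(0).round() if (w[:,2]>30).any() else'')
hh=W[165:262,262:322].reshape(-1,3); s=hh[(hh[:,2]>18)&(hh[:,2]<60)]; print(cv2.minAreaRect(s[:,:2].astype(np.float32)))
E
```

```text
white [407.65 239.98] (array([ 389.15057373, -293.73779297]), np.float32(4.8543577), [80.50011444091797, 120.01226806640625])
white [178.20171674 190.30901288] (array([477.76760864, 158.81941223]), np.float32(172.83401), [80.2147216796875, 159.80703735351562])
studs [[492.48583127 -56.88138513  56.        ]
 [376.33600942 -83.54776664  56.        ]]
cover [-3.  5. 37.] [337. -67.  30.] [ 509.  179. 1070.]
can [ -3.  40. 192.] [337. -67.  35.] [ 643.   84. 1070.]
hous [-4. 10. 32.] [ 337. -120.   30.] [ 522.  -14. 1070.]
short [-4.  5. 36.] [ 337. -314.   30.] [ 410.  -67. 1070.]
phone [-3.  8. 13.] [ 337.  -67. 1070.] [ 337.  -67. 1070.]
blk [-4. 17. 26.] [ 337.  -67. 1070.] [ 337.  -67. 1070.]
pipe [-194.  202.  290.] [ 337. -252.   30.] [ 753.  228. 1070.]
((430.2181701660156, -69.9979248046875), (177.3721923828125, 79.94576263427734), 12.903814315795898)
```

```bash
python3 - <<'E'
from h import *
c=dict(np.load("top0.npz")); K,R,t=c["camera_matrix"],c["R"],c["t"]
v,u=np.mgrid[:420,:560]; D=c["depth"]; X=np.stack([(u-K[0,2])/K[0,0]*D,(v-K[1,2])/K[1,1]*D,D],-1)
W=((X.reshape(-1,3)-t)@R).reshape(420,560,3)
for p in [(415,160),(450,172),(480,180),(540,195),(555,198),(500,170),(520,130),(460,95),(530,250),(232,122),(360,130),(230,110)]: print(p,W[p[1],p[0]].round(),D[p[1],p[0]])
from plant import env
r=Ro.from_euler
for p,y in [([320,-420,300],14.4),([400,-180,300],0),([470,155,220],-7.2),([436,-70,220],12.9)]:
    print(p,env.inverse_kinematics(p,[180,0,y]))
E
```

```text
(415, 160) [ 503. -257.  229.] 847.6227
(450, 172) [ 484. -311.  232.] 841.97644
(480, 180) [ 473. -357.  229.] 842.3048
(540, 195) [ 452. -449.  230.] 837.75433
(555, 198) [ 447. -472.  229.] 837.548
(500, 170) [ 489. -388.  231.] 841.0382
(520, 130) [ 543. -403.  269.] 807.86487
(460, 95) [ 555. -277.  393.] 689.5459
(530, 250) [ 372. -494.   86.] 971.9814
(232, 122) [607.  52.  43.] 1049.8501
(360, 130) [ 559. -176.  189.] 894.74866
(230, 110) [631.  57.  43.] 1052.7054
[320, -420, 300] [ 51.06840202   8.54108895  -3.39288123 101.12672192   0.53476866
  70.34773024 -28.06679041]
[400, -180, 300] [ 36.50350106  -0.75785761 -17.60936113 111.16014762  -0.2446664
  69.56237252 -71.01897992]
[470, 155, 220] [  27.77514626   15.58423134  -59.03762742  110.16303284   15.05350171
   62.49886507 -134.58692169]
[436, -70, 220] [ 32.49620538   4.39577784 -30.18674718 116.95877882   2.5698134
  59.2649961  -76.03123449]
```

```bash
python3 - <<'E'
from h import *
from plant import env
env.line_to([235,-380,290],max_speed=300)
env.goto([395,-160,290],[180,0,10])
env.goto([420,-72,240],[180,0,12.9])
c=wrist_cam(env); cv2.imwrite("pics/w1.png",c["image"][:,:,::-1]); np.savez("w1.npz",**c)
print(c["T_tool_cam"],c["camera_matrix"],cast([[280,210]],c["camera_matrix"],c["R"],c["t"],28))
env.goto([470,155,220],[180,0,-7.2])
c=wrist_cam(env); cv2.imwrite("pics/w2.png",c["image"][:,:,::-1]); np.savez("w2.npz",**c)
hsv=cv2.cvtColor(c["image"],cv2.COLOR_RGB2HSV)
m=(hsv[...,1]<50)&(hsv[...,2]>140)
for b in blobs(m,5000,200000): print(cv2.boundingRect(b),rect(b,c,6))
o=env.get_obs();print(o["time_s"],o["ee_pos"],o["q"],o["contact_force"])
E
```

```text
[[ 6.25472803e-04 -9.49842109e-01 -3.12729240e-01  7.96096842e+01]
 [ 9.99999600e-01  7.93936748e-04 -4.11352651e-04 -3.06409488e-01]
 [ 6.39007305e-04 -3.12728857e-01  9.49842226e-01 -1.17663776e+02]
 [ 0.00000000e+00  0.00000000e+00  0.00000000e+00  1.00000000e+00]] [[311.05948313   0.         275.96253573]
 [  0.         311.05948313 212.60394158]
 [  0.           0.           1.        ]] [[395.31758521 -82.62950414  28.        ]]
3.7083 [470.68691905 152.39635513 220.01349049] [  15.9453868    12.1560291   -43.97017793  110.40153898    9.70083532
   61.16616334 -129.50957051] [ 0.46553084 -0.3015528  -0.85595161]
```

View pics/w1.png

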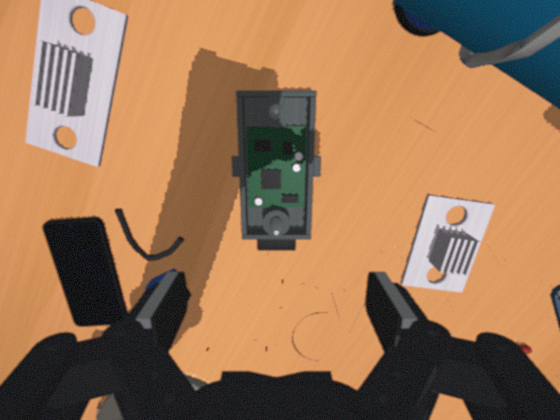

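View pics/w2.png

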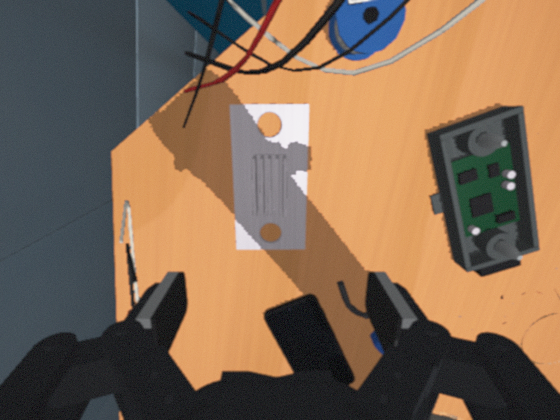

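w1 shows the housing rim with outer corners (237,92), (316,91), (310,239) and (242,239), and stud tips near (276,112) and (276,235). w2 shows the long cover, partly shadowed, from (230,105) to (310,249), with holes at (269,125) and (270,232).

```bash
python3 - <<'E'
from h import *
c1,c2,ct=[dict(np.load(f)) for f in("w1.npz","w2.npz","top0.npz")]
C=lambda c,p,z:cast(p,c["camera_matrix"],c["R"],c["t"],z)[:,:2]
# cover: white in w1, non-orange in w2, holes
for n,c,roi in(("w1",c1,(20,0,115,170)),("w2",c2,(222,98,98,160))):
    x,y,w,h=roi; hsv=cv2.cvtColor(c["image"],cv2.COLOR_RGB2HSV); m=np.zeros((420,560),bool)
    m[y:y+h,x:x+w]=(hsv[y:y+h,x:x+w,1]<85)&(hsv[y:y+h,x:x+w,2]>60)
    for b in blobs(m,3000,1e5): print(n,cv2.boundingRect(b),rect(b,c,6))
    o=np.zeros((420,560),bool); o[y:y+h,x:x+w]=hsv[y:y+h,x:x+w,1]>100
    H=[]
    for b in blobs(o,150,900):
        (u,v),r=cv2.minEnclosingCircle(b)
        if 8<r<18: H.append((u,v)); print(" hole",u,v,r,C(c,[(u,v)],3))
# housing rim outer corners
P=C(c1,[(237,92),(316,91),(310,239),(242,239)],28); print("rim",P,P.mean(0),np.linalg.norm(np.diff(P,axis=0),axis=1))
hs=cv2.cvtColor(c1["image"],cv2.COLOR_RGB2HSV)
cv2.imwrite("pics/w1c.png",cv2.resize(c1["image"][80:250,225:330,::-1],None,fx=3.4,fy=3.4,interpolation=cv2.INTER_CUBIC))
# wire end, nearest point of two rays
def ray(c,p):
    d=c["R"].T@np.linalg.inv(c["camera_matrix"])@[*p,1]; return -c["R"].T@c["t"],d/np.linalg.norm(d)
a,d=ray(ct,(142,150)); b,e=ray(c2,(185,125)); s=np.linalg.lstsq(np.c_[d,-e],b-a,rcond=None)[0]; print("wire",a+s[0]*d,b+s[1]*e)
E
```

```text
w1 (25, 0, 103, 167) (array([476.86938477, 158.01730347]), np.float32(172.83292), [82.80704498291016, 161.14126586914062])
 hole 65.5 137.0 11.412812232971191 [[417.34846278 166.75491115]]
 hole 82.81192779541016 20.74770736694336 13.305541038513184 [[536.62903657 151.72548147]]
w2 (229, 103, 81, 147) (array([477.53076172, 158.77334595]), np.float32(172.69312), [81.55622863769531, 160.85443115234375])
rim [[ 505.08756006  -13.44490203]
 [ 523.36815571  -89.28364032]
 [ 368.98141103 -124.07744894]
 [ 351.58450982  -48.07725081]] [437.25540916 -68.72081053] [ 78.0108608  158.25888933  77.96590465]
wire [547.52090088 221.50029713  52.68767033] [547.53055225 223.60191392  53.28461881]
```

View pics/w1c.png

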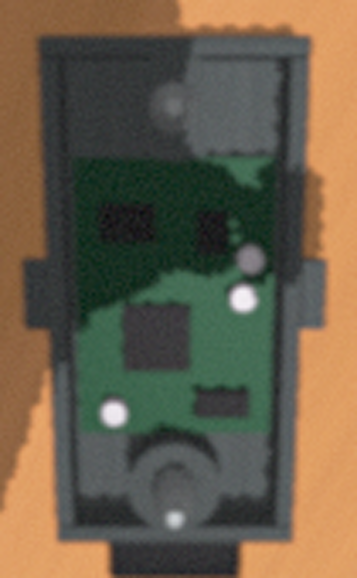

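The crop shows the near stud tip at about (175,519), which is full-image (276.5,232.6), and the far tip at (172,103), full-image (275.6,110.3). The cover estimates from three views agree to within 1 mm. I'll take one view of the housing with the tool turned half round, which also keeps the camera away from the hanging wires, and compare it with this one.

```bash
python3 - <<'E'
from h import *
from plant import env
c1=dict(np.load("w1.npz"))
T=cast([(276.5,232.6),(275.6,110.3)],c1["camera_matrix"],c1["R"],c1["t"],56)[:,:2]
d=T[1]-T[0]; print("w1 tips",T,T.mean(0),np.linalg.norm(d),np.degrees(np.arctan2(d[1],d[0])))
print(env.inverse_kinematics([478,159,35],[180,0,172.8]),env.inverse_kinematics([437,-69,63],[180,0,192.9]))
env.goto([455,-66,240],[180,0,192.9])
c=wrist_cam(env); np.savez("w3.npz",**c); print(env.get_obs()["q"],env.get_obs()["time_s"])
p=c["R"]@np.array([437,-69,28])+c["t"]; p=c["camera_matrix"]@p/p[2]; x,y=int(p[0])-66,int(p[1])-100; print(x,y)
x,y=max(x,0),max(y,0)
cv2.imwrite("pics/w3c.png",cv2.resize(c["image"][y:y+199,x:x+132,::-1],None,fx=3,fy=3,interpolation=cv2.INTER_CUBIC)); print(x,y)
E
```

```text
w1 tips [[379.10566249 -82.32585085]
 [496.88960041 -54.48195035]] [437.99763145 -68.4039006 ] 121.03032193065303 13.300441085066295
[ 32.22890775  49.64968221 -75.25901696 117.52417041  56.67638312
  61.8894933   11.51713383] [ 58.06137244  31.00722629 -66.12686995 124.68982451  38.79064237
  48.75863821  70.35434744]
[ 63.59811293  10.18196644 -66.3070338  112.8211591   10.42716078
  63.43456032  95.83022948] 7.0417
210 71
210 71
```

View pics/w3c.png

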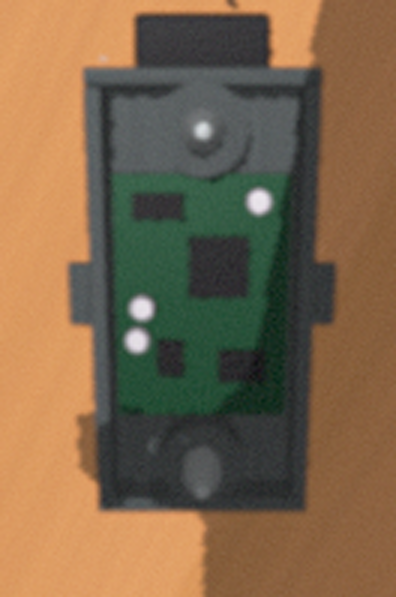

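```bash
python3 - <<'E'
from h import *
from plant import env
c=dict(np.load("w3.npz"));A=lambda p,z:cast(np.array([210,71])+(np.array(p)+.0)/3,c["camera_matrix"],c["R"],c["t"],z)[:,:2]
T=A([(202,130),(201,490)],56); d=T[1]-T[0]; print("w3 tips",T,T.mean(0),np.linalg.norm(d),np.degrees(np.arctan2(d[1],d[0])))
P=A([(85,69),(321,68),(304,510),(100,510)],28); d=P[2]+P[3]-P[0]-P[1]; print("rim",P.mean(0),np.linalg.norm(np.diff(P,axis=0),axis=1),np.degrees(np.arctan2(d[1],d[0])))
env.goto([477.4,158.6,110],[180,0,172.8])
o=env.get_obs(); print(o["q"],o["ee_pos"],o["tcp_rot"],o["time_s"])
env.line_to([477.4,158.6,35],max_speed=80)
o=env.get_obs(); print(o["q"],o["ee_pos"],o["tcp_rot"],o["contact_force"],o["time_s"])
env.grab(50)
o=env.get_obs(); print(o["ee_pos"],o["tcp_rot"],o["contact_force"],o["moment"],o["gripper_width"],o["grasp_force"],o["time_s"])
E
```

```text
w3 tips [[379.20125731 -81.43084003]
 [495.76682753 -54.82478861]] [437.48404242 -68.12781432] 119.56343142089568 12.857479553579262
rim [437.68203002 -67.59488185] [ 77.97659967 158.46519497  78.20704414] 12.907000863127498
[ 23.34984664  27.08143018 -57.28791837 115.2542758   28.7305508
  52.9777519   33.64856725] [477.94023341 157.77063349 110.18642982] [-1.79961840e+02  2.50649481e-02  1.72761032e+02] 8.0583
[ 17.84278086  33.41549565 -51.19526707 117.86084644  36.70125881
  45.91077723  27.19833165] [477.79559816 158.912292    35.41254108] [1.79972444e+02 5.00753987e-02 1.72809301e+02] [0.34933696 1.74042305 0.06685892] 9.15
[477.73902564 158.69208617  35.37621887] [1.79994612e+02 3.97369838e-02 1.72795753e+02] [ 0.16260191 -0.96600613  3.72046   ] [-0.12685859  0.10529462 -0.0088446 ] 0.3854441510563818 52.1855503320694 9.675
```

```bash
python3 - <<'E'
from h import *
from plant import env
def s():
    o=env.get_obs(); print(*[np.round(o[k],2) for k in("ee_pos","tcp_rot","contact_force","moment","gripper_width","grasp_force","time_s")])
o=env.get_obs(); x,y,z=o["ee_pos"]
env.line_to([477.4,158.6,75],max_speed=60); s()
env.line_to([465,100,135],max_speed=100)
env.line_to([437.6,-68.2,135],rotation=[180,0,-167.05],max_speed=120); env.wait(.3); s(); print(env.get_obs()["q"])
c=env.capture("top"); np.savez("t4.npz",**c); K,R,t=c["camera_matrix"],c["R"],c["t"]
d=env.capture("scene")
w=wrist_cam(env); np.savez("w4.npz",**w)
im=np.hstack([w["image"],cv2.resize(d["image"][100:310,180:390],(420,420))]); cv2.imwrite("pics/m4.png",cv2.resize(im[:,:,::-1],(800,343)))
s()
E
```

```text
[477.21 158.35  74.87] [-1.7998e+02 -1.0000e-02  1.7279e+02] [-0.17 -0.76 -3.15] [ 0.02 -0.02  0.04] 0.39 51.29 10.49
[437.65 -67.92 135.02] [-180.      0.   -167.02] [-0.03  0.28 -2.84] [-0.03  0.01  0.03] 0.39 51.28 13.36
[ 61.05904726  20.33741525 -66.90820637 121.50427975  23.70291021
  52.68087469  83.58900376]
[437.61 -68.11 135.01] [-180.     -0.   -167.04] [-0.51  0.02 -3.38] [ 0.01  0.01 -0.02] 0.39 51.28 13.51
```

View pics/m4.png

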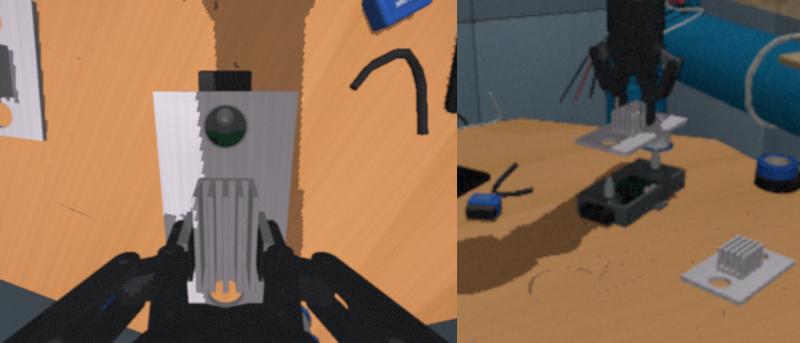

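The wrist view (left) shows the cover held level, with the near stud visible through its near hole, centred about (225,126). The scene view (right) shows the plate parallel to the housing rim. I'll check the hole position against the stud before lowering.

```bash
python3 - <<'E'
from h import *
c=dict(np.load("w4.npz")); im=c["image"].astype(int); hsv=cv2.cvtColor(c["image"],cv2.COLOR_RGB2HSV)
m=np.zeros((420,560),bool); m[122:185,245:308]=hsv[122:185,245:308,2]<105
for b in blobs(m,600,4000):
    e=cv2.fitEllipse(cv2.convexHull(b)); p=cast([e[0]],c["camera_matrix"],c["R"],c["t"],105.6); print(e,p)
# plate near edge corners and width at top face
P=cast(np.array([(153,92),(298,92)])*1.225,c["camera_matrix"],c["R"],c["t"],105.6); print(P,P.mean(0),np.linalg.norm(P[1]-P[0]))
u=np.array([np.cos(np.radians(12.95)),np.sin(np.radians(12.95))]); print("stud",np.array([437.6,-68.2])-60*u,"end",np.array([437.6,-68.2])-80*u)
E
```

```text
((275.9312744140625, 154.63369750976562), (53.445247650146484, 53.47911834716797), 19.613447189331055) [[377.98137896 -81.39043828 105.6       ]]
[[ 368.69774047 -124.41746265  105.6       ]
 [ 350.7110171   -46.50359886  105.6       ]] [359.70437878 -85.46053075 105.6       ] 79.96306890044973
stud [379.12603997 -81.64604023] end [359.63471995 -86.12805364]
```

The hole and stud agree to about 1 mm, so I'll lower the cover and watch the forces.

```bash
python3 - <<'E'
from h import *
from plant import env
def s():
    o=env.get_obs(); print(*[np.round(o[k],2) for k in("ee_pos","tcp_rot","contact_force","moment","gripper_width","grasp_force","time_s")]); return o
f0=env.get_obs()["contact_force"]
P=[437.9,-68.1]
for z,v in((95,80),(85,30),(75,30),(69,25),(66,15),(64.5,8),(63.7,5),(63.2,5),(62.7,5)):
    env.line_to([*P,z],max_speed=v); o=s(); d=o["contact_force"]-f0
    if z>66 and np.linalg.norm(d)>8: print("stop"); break
    if d[2]>6: print("seated?"); break
w=wrist_cam(env); d=env.capture("scene")
im=np.hstack([w["image"],cv2.resize(d["image"][130:270,220:360],(420,420))]); cv2.imwrite("pics/m5.png",cv2.resize(im[:,:,::-1],(800,343)))
E
```

```text
[438.15 -67.9   95.08] [ 1.7998e+02  2.0000e-02 -1.6704e+02] [ 0.39  0.79 -2.04] [-0.    0.01 -0.01] 0.38 51.26 14.16
[437.82 -68.07  84.89] [ 1.7999e+02 -1.0000e-02 -1.6705e+02] [ 0.05  0.54 -4.  ] [-0.04  0.   -0.01] 0.39 51.28 14.64
[437.78 -68.02  74.81] [ 1.7998e+02 -2.0000e-02 -1.6704e+02] [-0.08 -0.11 -3.26] [ 0.04 -0.01  0.02] 0.39 51.28 15.12
[437.76 -68.05  68.84] [ 1.7999e+02 -2.0000e-02 -1.6705e+02] [-0.29  0.66 -2.71] [-0.07 -0.04  0.02] 0.39 51.28 15.52
[437.83 -68.09  65.92] [ 1.8000e+02 -1.0000e-02 -1.6705e+02] [-0.2   0.99 -3.34] [-0.   -0.01  0.01] 0.39 51.28 15.87
[437.86 -68.12  64.47] [ 1.8000e+02 -1.0000e-02 -1.6705e+02] [-0.51  0.2  -2.68] [0. 0. 0.] 0.39 51.28 16.21
[437.87 -68.08  63.66] [ 179.99   -0.   -167.05] [-0.81  0.33 -2.64] [-0.02 -0.01 -0.03] 0.39 51.28 16.52
[437.99 -68.09  63.36] [-179.99    0.   -167.05] [-1.03  0.26  1.05] [ 0.01  0.13 -0.09] 0.39 51.59 16.77
[438.01 -68.1   63.35] [-1.7995e+02 -3.0000e-02 -1.6706e+02] [-3.26 -0.66  7.23] [0.07 0.62 0.04] 0.39 52.65 17.02
seated?
```

View pics/m5.png

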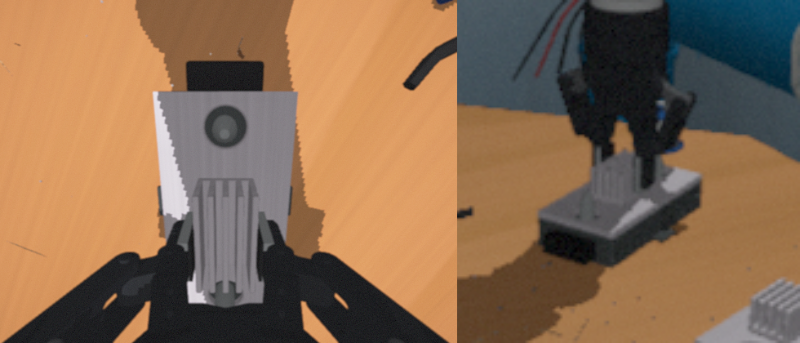

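Contact came at TCP z = 63.35, exactly 28 mm above the grasp height. The pictures show studs through both holes and the plate flush on the rim. Next I release and back off straight up.

```bash
python3 - <<'E'
from h import *
from plant import env
env.line_to([437.9,-68.1,63.3],max_speed=5)
env.open_gripper(); env.wait(.3); print(env.get_obs()["gripper_width"],env.get_obs()["contact_force"])
env.line_to([437.9,-68.1,110],max_speed=50); env.line_to([437.9,-68.1,240],max_speed=150); env.wait(.4)
c=wrist_cam(env); K,R,t=c["camera_matrix"],c["R"],c["t"]
hsv=cv2.cvtColor(c["image"],cv2.COLOR_RGB2HSV); m=(hsv[...,1]<85)&(hsv[...,2]>90)
for b in blobs(m,4000,1e5): print(rect(b,c,34))
v,u=np.mgrid[:420,:560]; D=c["depth"]; W=((np.stack([(u-K[0,2])/K[0,0]*D,(v-K[1,2])/K[1,1]*D,D],-1).reshape(-1,3)-t)@R)
q=W-[437.8,-68.1,0]; a=np.radians(12.95); X=q[:,0]*np.cos(a)+q[:,1]*np.sin(a); Y=-q[:,0]*np.sin(a)+q[:,1]*np.cos(a)
for sx in(-1,1):
  for sy in(-1,1):
    k=(abs(X*sx-60)<17)&(abs(Y*sy-28)<9); print(sx,sy,k.sum(),np.median(W[k,2]))
cv2.imwrite("pics/w6.png",c["image"][:,:,::-1]); print(env.get_obs()["time_s"])
E
```

```text
1.0005175942420788 [ 0.77518948 -0.13198334 -0.8611749 ]
(array([437.40652466, -68.21060944]), np.float32(13.129796), [82.30554962158203, 161.7206268310547])
(array([ 386.13684082, -276.95855713]), np.float32(4.94148), [76.51914978027344, 111.24018096923828])
-1 -1 630 33.95004375575462
-1 1 625 34.024407468856644
1 -1 448 33.96082197060464
1 1 444 34.00472140686119
20.7917
```

View pics/w6.png

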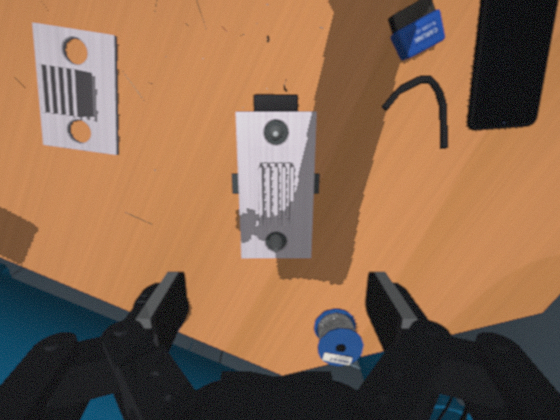

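The cover's top is at 34.0 mm at all four corners, so it is flat and home. The studs are centred in the holes at (276,131) and (276,241), and the short cover is untouched.

```bash
python3 -c "
from plant import env
print(env.finish_job())"
```

```text
the job is handed in; nothing more can be done
None
```

The long cover is lowered flat and fully home on the housing's rim, with both studs through its holes; the short cover was left alone, and the job was handed in at about 21 s on the robot's clock.

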